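# Clip the bike light's case shut

## Task

Press the yellow lid of the bike light's case down against its rubber seal until the clip catches, so that it stays shut by itself when you let go. Leave the blue lid of the brake pad case standing open as it is.

Things in the scene. Friction and masses are not known exactly. Their poses are not given: they have to be found in the camera images.
- light_case_press (a point): Place to press: fixed point of the YELLOW-lidded grey case (bike light in it; 110x104, 62 high, on a fixed 3-33 mm plywood block). Where the lid's top is once shut: mid-width, 28 inside its front edge, 74 above the case's foot. +x: hinge to clip, away from robot; z up. Lid 118x108x8, hinged 90 behind, 8 below, stands open above: closed fingers coming straight down here swing it shut.
- light_case_lid (a joint): Angle of the yellow lid, rad: 0 shut, positive open; starts at 0.3 to 0.5; a stiff hinge holds it. Below 0.055 it squeezes the seal, which lifts it back to about 0.05 unless the clip (28 mm wide, mid front edge, works by itself) has caught, at about 0; it then rests within 0.015 of 0. It stops hard at -0.03, 3 mm below shut at the place to press. Needs about 10 N there.
- pads_case_press (a point): The same point of the bystander case, alike but with a BLUE lid (holds a pair of black brake pads). Axes as above. Not to be pressed.
- pads_case_lid (a joint): Opening angle of the blue lid, rad, same meaning. It starts between 0.3 and 0.5 and is to be left so.

How it is judged (in metres and radians):
At the end, for the whole second after the job is handed in: The yellow lid is shut to within 0.02 rad (about 2 mm at its front edge) and stays so, held by its clip alone; the blue lid is still open by more than 0.25 rad (value of joint light_case_lid below 0.02 rad and value of joint pads_case_lid above 0.25 rad); the robot touches nothing.
It fails at once if the blue lid is pushed down (below 0.25 rad) (value of joint pads_case_lid below 0.25 rad).
It also fails if it takes over 32 s, if anything falls off the work surface, if the arm or the gripper's body presses on something with over 40 N, if the wrist force passes 120 N, or if a joint passes its speed limit or range.

## Robot

A 6-joint arm with a two-finger parallel gripper is mounted at the origin on the work surface. World frame = base frame: x ahead of the robot, y to its left, z up, the work surface at z = 0. Lengths are in mm, angles in rad, forces in N, time in s.
With the tool pointing down it reaches from about 275 to 750 mm from the base axis. Payload 10.2 kg.
Tool frame: the origin (TCP) lies midway between the tips of the shut fingers; the grasp point (between the pads) lies 19 mm behind it; z points along the fingers, y is the line along which they close (so a half turn about z gives the same grasp; the last joint's range is limited). The gripper opens to 85 mm and grips with 20 to 120 N. Pads are 22 mm wide; open, the fingers measure 114 mm over their backs; the gripper's body (76 mm by 85 mm) begins 54 mm behind the grasp point. The pads swing forward as they close: fully open they stand 13 mm farther back than shut.
Start: joints at [-1.476, 0.313, 1.498, -0, 1.331, -0.223], TCP at [164.038, -498.721, 231.294] pointing down, gripper open.
Joint ranges: [-2.94, 2.94], [-0.97, 2.17], [0.19, 2.56], [-1.23, 4.37], [0.02, 3.11], [-2.88, 2.88]. Speed limits (rad/s): [2.39, 2.39, 3.01, 3.14, 3.14, 3.14].

## Interface

Orientations are given as a unit quaternion [w, x, y, z].
In Python, from rig import ctrl gives the robot as it stands.
- The arm moves only by the tool send_rows, never from a script. Its argument "targets" is a list of rows, each an object with "offset": the shift along the world's x, y, z in cm, a list of three; "spin": the turn about the world's z in rad. A call has 1 to 8 rows; each row is the pose to reach, as a shift and turn from the pose commanded when the call began; what a row does not reach only later rows make up. A row lasts 1/12 s, in which the tool goes at most 41.7 mm and 7.16 degrees, less where a joint would pass 70% of its speed; a pose out of reach is approached as far as the arm can. A call with a gripper value outside its range is refused whole. "grip" is the opening, from 0 (shut) to 1 (fully open), set as the call begins (left out, the last holds). The fingers move at their own pace and stop on an object; "squeeze" is the grip in N (left out, the last holds). Time passes only in rows, so rows that repeat a pose let the fingers close. It gives the time, the measured TCP pose, the force, the opening and the grip force at its end, in the units of the state.
- ctrl.sense(): the state, without advancing time (a new reading comes with each control period).
- ctrl.capture(name): name is "scene" or "side" or "wrist"; returns (picture, depth): 384x512x3 uint8, red, green, blue; 384x512 float32, mm along the optical axis (not along the pixel's ray), 0 where there is no reading.
- ctrl.calibration(name): a dict with "fx", "fy", "cx", "cy" (pixels), "view" (4x4, takes a point from world to camera coordinates); the wrist camera has in their place "mount" (4x4, takes a point from camera to tool coordinates, whose origin is the TCP and whose axes are the flange's). Camera axes: x right, y down, z forward; pixel columns grow to the right and rows downward; lengths in mm; the calibration is good to about 2 mm. A picture is of the moment at which its call begins: read the wrist's pose just before it. calibration takes no time and is no camera call.
- ctrl.finish_job(): hands the job in; it is judged then, once.
Trained networks look in the newest picture that a camera, given by its name, has taken for a name from the list of things; names that differ only in an ending like _2 or _b are one class to them, and where a whole thing is asked for, a point or a joint stands for the part that bears it (a point fixed in the world has none). Each returns a list of dicts, best first, with "conf" (0 to 1); they miss things now and then, are a little off and sometimes report something else, mostly with a low value. They report only what shows in the picture. A call takes as long as a camera call.
- ctrl.search_frame(camera, query): "box" ([left, top, right, bottom] in pixels, round what is visible of it).
- ctrl.place_of(camera, query): "uv" ([column, row] in pixels: a listed point, or the origin of a listed thing).
The state is a dict: "time_s": time; "joints": joint angles; "dq": joint speeds; "tau": joint torques, N m; "eef_pos": TCP position; "ee_rot": TCP orientation; "force": force on the tool from outside, world axes, zero at the start; "wrist_torque": the same for the moment, N m; "grip_width": opening from 0.0 (shut) to 1.0 (fully open); "grip_force": force on a finger pad.
Only numpy, scipy, OpenCV 4.12 (cv2) and the standard library are available. Lean on these libraries where they do the work, as an engineer would, in place of code of your own. Each camera call takes 0.05 s, during which the arm holds its last target. There are 200 camera calls.

## Working session

There is one attempt and no reset: what is moved stays moved. The work goes in short steps, Python scripts to look and compute and a tool call to move; the robot and the scene stay as the last step left them, time stands still between calls to the robot, and variables do not carry over. Pictures are saved under pics/ and viewed, at most 10 in all, crops included, and the job is handed in when it is done.

Besides the shell and the picture viewer there is one more tool, called after "Emit:" as name([rows], argument=value, ...), one row to a line, values as JSON. send_rows: Moves the arm, as the interface text tells. Its arguments: {"type":"object","properties":{"targets":{"type":"array"},"grip":{"type":"number"},"squeeze":{"type":"number"}},"required":["targets"]}

```bash
mkdir -p pics
cat > h.py <<'E'
import numpy as np,cv2
from rig import ctrl
def world(c,D,uv,r=2):
    K=ctrl.calibration(c);u,v=map(int,np.round(uv))
    p=D[max(v-r,0):v+r+1,max(u-r,0):u+r+1];d=np.median(p[p>0])
    return (np.linalg.inv(K['view'])@[(uv[0]-K['cx'])/K['fx']*d,(uv[1]-K['cy'])/K['fy']*d,d,1])[:3]
def proj(c,P):
    K=ctrl.calibration(c);q=K['view']@np.r_[P,1];return K['fx']*q[0]/q[2]+K['cx'],K['fy']*q[1]/q[2]+K['cy']
E
python3 - <<'E'
from h import *
for c in('scene','side'):
    I,D=ctrl.capture(c);cv2.imwrite(f'pics/{c}.png',I[:,:,::-1]);np.save(c,D)
    for q in('light_case_press','pads_case_press'):
        for d in ctrl.place_of(c,q)[:2]: print(c,q,d,world(c,D,d['uv']).round())
    for q in('light_case_lid','pads_case_lid'):
        print(q,ctrl.search_frame(c,q)[:2])
    h=cv2.cvtColor(I,cv2.COLOR_RGB2HSV)
    for n,lo,hi in(('Y',20,35),('B',100,125)):
        m=cv2.inRange(h,(lo,110,60),(hi,255,255))
        k,l,s,_=cv2.connectedComponentsWithStats(m)
        i=1+s[1:,4].argmax();vs,us=np.nonzero((l==i)&(D>0))
        P=np.array([world(c,D,(u,v),0) for u,v in zip(us,vs)])
        print(n,s[i],'min',np.percentile(P,1,0).round(),'max',np.percentile(P,99,0).round(),'mean',P.mean(0).round())
        t=P[P[:,2]>80]; cc=np.linalg.svd(t-t.mean(0),full_matrices=False)[2]; print('normal',cc[2].round(3))
print(ctrl.sense())
E
```

```text
scene light_case_press {'uv': [319.5, 206.9], 'conf': 0.75} [486. 192.  44.]
scene pads_case_press {'uv': [158.2, 235.2], 'conf': 0.57} [ 648. -261.  127.]
light_case_lid [{'box': [286.9, 188.5, 336.3, 216.1], 'conf': 0.89}]
pads_case_lid [{'box': [130.5, 209.7, 176.0, 242.4], 'conf': 0.8}]
Y [  21    1   36   38 1005] min [ -84. -706.  431.] max [ 221. -532.  520.] mean [ -25. -645.  478.]
normal [-0.312  0.625 -0.716]
B [ 360   89   58   44 1982] min [-121.  504.   28.] max [ 39. 716. 152.] mean [-20. 595.  92.]
normal [ 0.395 -0.147  0.907]
side light_case_press {'uv': [210.9, 246.5], 'conf': 0.82} [543. 215. 136.]
side pads_case_press {'uv': [233.8, 148.8], 'conf': 0.89} [ 628. -266.   90.]
light_case_lid [{'box': [190.8, 215.9, 256.2, 259.2], 'conf': 0.82}]
pads_case_lid [{'box': [224.4, 126.2, 268.3, 150.3], 'conf': 0.66}]
Y [ 194  215   61   48 1857] min [463.  88.  16.] max [591. 220. 147.] mean [528. 162. 113.]
normal [ 0.406  0.134 -0.904]
B [226 126  44  28 631] min [ 517. -344.   96.] max [ 645. -221.  147.] mean [ 581. -277.  122.]
normal [ 0.354  0.108 -0.929]
{'time_s': 0.5, 'joints': array([-1.47641432e+00,  3.12917024e-01,  1.49773025e+00,  9.93540514e-08,
        1.33098991e+00, -2.23412310e-01]), 'dq': array([ 0.00053576, -0.00054152,  0.00134822,  0.00045985, -0.00173327,
       -0.00136586]), 'tau': array([-6.76815271e-04, -4.11927223e+01, -2.59764826e+01, -1.78071145e-04,
        7.94256484e-04, -3.71694023e-05]), 'eef_pos': array([ 164.02992317, -498.71483888,  231.27406045]), 'ee_rot': array([-2.22162987e-05,  9.87402388e-01,  1.58229341e-01,  1.48363557e-06]), 'force': array([0.18648138, 0.19284587, 0.55843366]), 'wrist_torque': array([ 0.04330029, -0.03205494, -0.00107053]), 'grip_force': 0.0, 'grip_width': 0.9965437514141294}
```

View pics/scene.png

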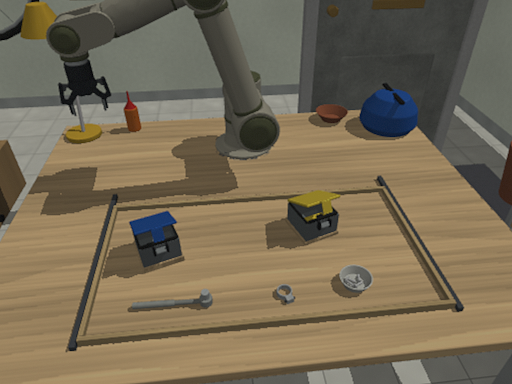

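View pics/side.png

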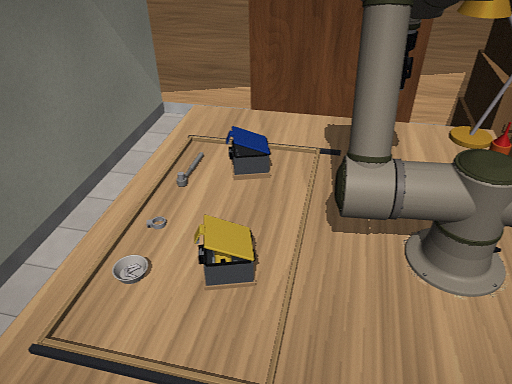

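The scene view shows the blue lid at about (153,226) and the yellow lid at (314,200). In the side view, yellow is at (227,238) and blue at (248,140). Both lids stand open. Next I fit the yellow lid plane and triangulate the press point.

```bash
cat >> h.py <<'E'
def fit(P,dirguess=None):
    """lid top points -> press point when shut, yaw, angle"""
    for _ in range(6):
        m=P.mean(0);n=np.linalg.svd(P-m,full_matrices=False)[2][2];n*=np.sign(n[2])
        r=(P-m)@n;k=np.abs(r)<max(3,1.5*np.median(abs(r)));
        if k.all():break
        P=P[k]
    h=-n[:2]/np.hypot(*n[:2]);yaw=np.arctan2(h[1],h[0]);a=np.arctan2(np.hypot(*n[:2]),n[2])
    e1=np.r_[h*np.cos(a),np.sin(a)];e2=np.cross(n,e1)
    uv=np.c_[(P-m)@e1,(P-m)@e2].astype(np.float32)
    lo,hi=np.percentile(uv,1,0),np.percentile(uv,99,0)
    back=m+e1*lo[0]+e2*(lo[1]+hi[1])/2; front=m+e1*hi[0]+e2*(lo[1]+hi[1])/2
    for nm,b in(('back',back),('front',front-118*e1)):
        hg=b-8*n; hd=np.r_[h,0]
        print(nm,'press',(hg+90*hd+[0,0,8]).round(1),'yaw %.3f ang %.3f'%(yaw,a))
    print('size',(hi-lo).round(1),'rect',cv2.minAreaRect(uv),len(P))
    return yaw,a
E
python3 - <<'E'
from h import *
I=cv2.imread('pics/side.png');D=np.load('side.npy');h=cv2.cvtColor(I,cv2.COLOR_BGR2HSV)
for n,lo,hi,x in(('Y',20,35,(194,215,61,48)),('B',100,125,(226,126,44,28))):
    m=cv2.inRange(h,(lo,110,60),(hi,255,255));mm=np.zeros_like(m);mm[x[1]:x[1]+x[3],x[0]:x[0]+x[2]]=1
    vs,us=np.nonzero(m*mm*(D>0));P=np.array([world('side',D,(u,v),0) for u,v in zip(us,vs)])
    print(n);fit(P[P[:,2]>75])
def ray(c,uv):
    K=ctrl.calibration(c);M=np.linalg.inv(K['view']);d=M[:3,:3]@[(uv[0]-K['cx'])/K['fx'],(uv[1]-K['cy'])/K['fy'],1];return M[:3,3],d/np.linalg.norm(d)
for a,b in(((319.5,206.9),(210.9,246.5)),((158.2,235.2),(233.8,148.8))):
    A=[];y=[]
    R=[ray('scene',a),ray('side',b)]
    S=[np.eye(3)-np.outer(d,d) for o,d in R];p=np.linalg.solve(sum(S),sum(s@o for s,(o,d) in zip(S,R)))
    print('tri',p.round(1),[np.linalg.norm(s@(p-o)).round(1) for s,(o,d) in zip(S,R)])
E
```

```text
Traceback (most recent call last):
  File "h.py", line 4, in world
    K=ctrl.calibration(c);u,v=map(int,np.round(uv))
ValueError: time passes only in moves, steps and waits
```

```bash
python3 - <<'E'
s=open('h.py').read().replace("ctrl.calibration(c)","cal(c)").replace("def world","from functools import lru_cache\n@lru_cache\ndef cal(c): return ctrl.calibration(c)\ndef world",1)
open('h.py','w').write(s)
E
cat > f.py <<'E'
from h import *
I=cv2.imread('pics/side.png');D=np.load('side.npy');h=cv2.cvtColor(I,cv2.COLOR_BGR2HSV)
for n,lo,hi,x in(('Y',20,35,(194,215,61,48)),('B',100,125,(226,126,44,28))):
    m=cv2.inRange(h,(lo,110,60),(hi,255,255));mm=np.zeros_like(m);mm[x[1]:x[1]+x[3],x[0]:x[0]+x[2]]=1
    vs,us=np.nonzero(m*mm*(D>0));P=np.array([world('side',D,(u,v),0) for u,v in zip(us,vs)])
    print(n);fit(P[P[:,2]>75])
def ray(c,uv):
    K=cal(c);M=np.linalg.inv(K['view']);d=M[:3,:3]@[(uv[0]-K['cx'])/K['fx'],(uv[1]-K['cy'])/K['fy'],1];return M[:3,3],d/np.linalg.norm(d)
for a,b in(((319.5,206.9),(210.9,246.5)),((158.2,235.2),(233.8,148.8))):
    R=[ray('scene',a),ray('side',b)]
    S=[np.eye(3)-np.outer(d,d) for o,d in R];p=np.linalg.solve(sum(S),sum(s@o for s,(o,d) in zip(S,R)))
    print('tri',p.round(1),[np.linalg.norm(s@(p-o)).round(1) for s,(o,d) in zip(S,R)])
E
python3 f.py
```

```text
Y
back press [563.4 171.1  93.1] yaw 0.330 ang 0.465
front press [566.8 172.3  95. ] yaw 0.330 ang 0.465
size [122.  105.2] rect ((2.4702682495117188, -3.3728981018066406), (130.2220458984375, 112.24073791503906), 0.49135109782218933) 1511
B
back press [ 617.6 -271.    99.8] yaw 0.308 ang 0.402
front press [ 620.1 -270.2  100.9] yaw 0.308 ang 0.402
size [120.8 106.8] rect ((4.469646453857422, -4.1231842041015625), (129.79054260253906, 110.6480941772461), 0.7033509612083435) 530
tri [556.5 173.4  98.6] [np.float64(4.5), np.float64(4.5)]
tri [ 623.1 -263.8   97.8] [np.float64(6.6), np.float64(6.6)]
```

Emit:
send_rows([
  {"offset":[2,3.3,1],"spin":0},
  {"offset":[4,6.7,2],"spin":0},
  {"offset":[6,10,3],"spin":0},
  {"offset":[8,13.3,4],"spin":0},
  {"offset":[10,16.7,4],"spin":0},
  {"offset":[12,20,4],"spin":0},
  {"offset":[14,23.3,4],"spin":0},
  {"offset":[16,26.7,4],"spin":0},
], grip=0, squeeze=20)

```text
time_s: 1.17
eef_pos: [324.5, -230.1, 271.5]
ee_rot: [0.0, 0.987, 0.158, 0.0]
force: [1.3, 0.1, 0.5]
grip_width: 0.003
grip_force: 0.0
```

Emit:
send_rows([
  {"offset":[2,3.3,0],"spin":0},
  {"offset":[4,6.7,0],"spin":0},
  {"offset":[6,10,0],"spin":0},
  {"offset":[8,13.3,0],"spin":0},
  {"offset":[10,16.7,0],"spin":0},
  {"offset":[12,20,0],"spin":0},
  {"offset":[14,23.3,0],"spin":0},
  {"offset":[14,23.3,0],"spin":0},
])

```text
time_s: 1.83
eef_pos: [465.7, 6.0, 271.1]
ee_rot: [-0.001, 0.987, 0.161, 0.0]
force: [0.1, -0.8, -1.3]
grip_width: -0.002
grip_force: 0.0
```

Emit:
send_rows([
  {"offset":[2,3.3,0],"spin":0},
  {"offset":[4,6.7,0],"spin":0},
  {"offset":[6,10,0],"spin":0},
  {"offset":[8,13.5,0],"spin":0},
  {"offset":[9.7,16.5,0],"spin":0},
  {"offset":[9.7,16.5,0],"spin":0},
  {"offset":[9.7,16.5,0],"spin":0},
])

```text
time_s: 2.42
eef_pos: [561.1, 167.1, 270.5]
ee_rot: [0.0, 0.987, 0.159, -0.001]
force: [-0.1, 0.2, -0.3]
grip_width: 0.001
grip_force: 0.0
```

```bash
cat > w.py <<'E'
from h import *
from scipy.spatial.transform import Rotation as Ro
def wr(name):
    s=ctrl.sense();I,D=ctrl.capture('wrist');K=cal('wrist')
    cv2.imwrite(f'pics/{name}.png',I[:,:,::-1])
    T=np.eye(4);q=s['ee_rot'];T[:3,:3]=Ro.from_quat(np.r_[q[1:],q[0]]).as_matrix();T[:3,3]=s['eef_pos'];M=T@K['mount']
    v,u=np.indices(D.shape);P=np.stack([(u-K['cx'])/K['fx']*D,(v-K['cy'])/K['fy']*D,D,np.ones_like(D)],-1)@M.T
    return s,I,D,P[...,:3]
E
python3 - <<'E'
from w import *
s,I,D,P=wr('w1');print(s['eef_pos'].round(1),s['force'].round(1))
m=cv2.inRange(cv2.cvtColor(I,cv2.COLOR_RGB2HSV),(20,110,60),(35,255,255))
k,l,st,_=cv2.connectedComponentsWithStats(m);i=1+st[1:,4].argmax();print(st[i])
Q=P[(l==i)&(D>0)];fit(Q[Q[:,2]>70])
for d in ctrl.place_of('wrist','light_case_press'):
    u,v=map(int,d['uv']);print(d,P[v,u])
E
```

```text
[561.1 167.1 270.5] [-0.1  0.2 -0.3]
[ 194  130  121  115 9173]
back press [566.4 170.3  94.2] yaw 0.336 ang 0.463
front press [569.4 171.3  95.8] yaw 0.336 ang 0.463
size [121.5 104.7] rect ((-13.450019836425781, 0.05043792724609375), (132.33370971679688, 107.738525390625), 0.06590016186237335) 8051
```

View pics/w1.png

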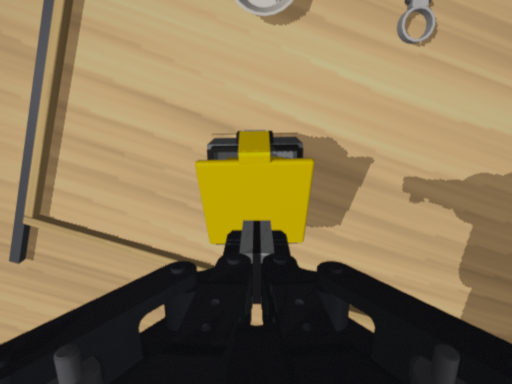

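The wrist view shows the yellow lid at (255,200), with the shut fingers near its centre line. All the fits agree on the press point to within a few mm: about (566,170.5,95). I'll go down onto it now.

Emit:
send_rows([
  {"offset":[0.5,0.3,-3],"spin":0},
  {"offset":[0.5,0.3,-6],"spin":0},
  {"offset":[0.5,0.3,-9],"spin":0},
  {"offset":[0.5,0.3,-11.5],"spin":0},
  {"offset":[0.5,0.3,-12.5],"spin":0},
  {"offset":[0.5,0.3,-13.3],"spin":0},
  {"offset":[0.5,0.3,-14],"spin":0},
  {"offset":[0.5,0.3,-14],"spin":0},
])

```text
time_s: 3.18
eef_pos: [566.2, 168.9, 131.4]
ee_rot: [0.0, 0.987, 0.158, 0.0]
force: [0.1, 0.7, -1.2]
grip_width: -0.001
grip_force: 0.0
```

Emit:
send_rows([
  {"offset":[0,0,-0.7],"spin":0},
  {"offset":[0,0,-1.4],"spin":0},
  {"offset":[0,0,-2],"spin":0},
  {"offset":[0,0,-2.5],"spin":0},
  {"offset":[0,0,-2.9],"spin":0},
  {"offset":[0,0,-3.1],"spin":0},
  {"offset":[0,0,-3.1],"spin":0},
])

```text
time_s: 3.77
eef_pos: [565.8, 169.3, 99.9]
ee_rot: [-0.0, 0.987, 0.158, -0.0]
force: [-0.3, 0.1, 0.6]
grip_width: -0.006
grip_force: 0.0
```

Emit:
send_rows([
  {"offset":[0,0,-0.2],"spin":0},
  {"offset":[0,0,-0.4],"spin":0},
  {"offset":[0,0,-0.5],"spin":0},
  {"offset":[0,0,-0.5],"spin":0},
])

```text
time_s: 4.1
eef_pos: [566.4, 169.4, 95.5]
ee_rot: [-0.0, 0.987, 0.158, 0.001]
force: [0.7, 0.9, 2.5]
grip_width: 0.002
grip_force: 1.2
```

Emit:
send_rows([
  {"offset":[0,0,-0.1],"spin":0},
  {"offset":[0,0,-0.2],"spin":0},
  {"offset":[0,0,-0.2],"spin":0},
])

```text
time_s: 4.35
eef_pos: [566.5, 169.4, 93.7]
ee_rot: [-0.0, 0.987, 0.158, 0.001]
force: [2.7, 1.9, 4.1]
grip_width: -0.002
grip_force: 1.9
```

Emit:
send_rows([
  {"offset":[0,0,-0.1],"spin":0},
  {"offset":[0,0,-0.15],"spin":0},
  {"offset":[0,0,-0.15],"spin":0},
])

```text
time_s: 4.6
eef_pos: [566.7, 169.5, 92.4]
ee_rot: [-0.0, 0.987, 0.158, 0.001]
force: [2.4, 1.8, 5.3]
grip_width: -0.001
grip_force: 2.7
```

Emit:
send_rows([
  {"offset":[0,0,-0.1],"spin":0},
  {"offset":[0,0,-0.15],"spin":0},
  {"offset":[0,0,-0.15],"spin":0},
])

```text
time_s: 4.85
eef_pos: [566.8, 169.6, 91.3]
ee_rot: [-0.0, 0.987, 0.158, 0.001]
force: [1.2, 1.0, 7.0]
grip_width: -0.0
grip_force: 4.0
```

Emit:
send_rows([
  {"offset":[0,0,-0.1],"spin":0},
  {"offset":[0,0,-0.1],"spin":0},
])

```text
time_s: 5.02
eef_pos: [566.9, 169.5, 90.5]
ee_rot: [-0.0, 0.987, 0.158, 0.001]
force: [1.2, 2.5, 10.4]
grip_width: 0.002
grip_force: 5.0
```

Emit:
send_rows([
  {"offset":[0,0,-0.1],"spin":0},
  {"offset":[0,0,-0.1],"spin":0},
])

```text
time_s: 5.18
eef_pos: [566.9, 169.6, 89.7]
ee_rot: [-0.0, 0.987, 0.158, 0.002]
force: [-0.0, 1.9, 12.1]
grip_width: -0.002
grip_force: 5.8
```

Emit:
send_rows([
  {"offset":[0,0,-0.1],"spin":0},
  {"offset":[0,0,-0.1],"spin":0},
])

```text
time_s: 5.35
eef_pos: [567.0, 169.6, 89.0]
ee_rot: [-0.0, 0.987, 0.158, 0.002]
force: [0.2, 2.1, 12.2]
grip_width: -0.002
grip_force: 6.6
```

Emit:
send_rows([
  {"offset":[0,0,-0.1],"spin":0},
  {"offset":[0,0,-0.1],"spin":0},
])

```text
time_s: 5.52
eef_pos: [567.1, 169.6, 88.2]
ee_rot: [-0.0, 0.987, 0.158, 0.002]
force: [0.7, 1.1, 14.9]
grip_width: -0.002
grip_force: 7.4
```

Emit:
send_rows([
  {"offset":[0,0,-0.1],"spin":0},
  {"offset":[0,0,-0.1],"spin":0},
])

```text
time_s: 5.68
eef_pos: [567.1, 169.6, 88.0]
ee_rot: [-0.0, 0.987, 0.158, 0.002]
force: [-2.8, 1.5, 21.1]
grip_width: 0.001
grip_force: 10.2
```

The force jump at z = 88 is the hard stop, so I'll lift off and look.

Emit:
send_rows([
  {"offset":[0,0,-0.1],"spin":0},
  {"offset":[0,0,0.5],"spin":0},
  {"offset":[0,0,2],"spin":0},
  {"offset":[0,0,5],"spin":0},
  {"offset":[0,0,9],"spin":0},
  {"offset":[0,0,13],"spin":0},
  {"offset":[0,0,16],"spin":0},
  {"offset":[0,0,16],"spin":0},
])

```text
time_s: 6.35
eef_pos: [567.5, 169.4, 251.5]
ee_rot: [0.0, 0.987, 0.158, 0.005]
force: [0.1, -0.5, 0.6]
grip_width: -0.0
grip_force: 0.0
```

Run:
```python
from w import *
s,I,D,P=wr('w2');print(s['eef_pos'].round(1),s['force'].round(1))
m=cv2.inRange(cv2.cvtColor(I,cv2.COLOR_RGB2HSV),(20,110,60),(35,255,255))
k,l,st,_=cv2.connectedComponentsWithStats(m);i=1+st[1:,4].argmax();print(st[i])
Q=P[(l==i)&(D>0)];fit(Q[Q[:,2]>85]);Q=Q[Q[:,2]>85]
d=Q[:,:2]@[np.cos(.333),np.sin(.333)];print('slope',np.polyfit(d,Q[:,2],1),np.median(Q[:,2]))
I,D=ctrl.capture('side');cv2.imwrite('pics/side2.png',cv2.resize(I[100:300,150:350,::-1],(600,600)))
```

```text
[567.5 169.4 251.5] [ 0.1 -0.5  0.6]
[ 199  133  110  125 9983]
back press [565.8 164.9  90.7] yaw 0.209 ang 0.015
front press [559.1 163.5  90.6] yaw 0.209 ang 0.015
size [111.1 109.8] rect ((-1.4160881042480469, -1.0632438659667969), (128.91915893554688, 107.76908874511719), 8.060882568359375) 7741
slope [4.69493875e-02 6.60819411e+01] 91.53616008402534
```

View pics/side2.png

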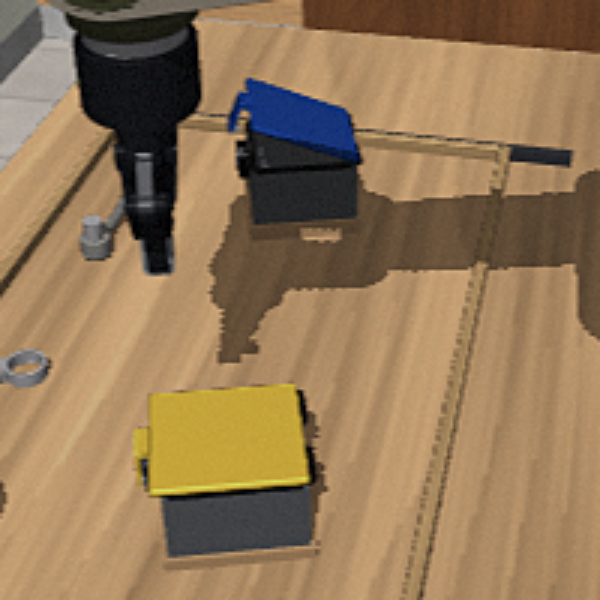

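The side crop shows the yellow lid looking flat at (230,440), and the blue lid still open at (300,120). I'll let the arm settle and measure the angle against the table plane, to tell caught (0) from resting on the seal (0.05).

Emit:
send_rows([
  {"offset":[-4,-1.3,3],"spin":0},
  {"offset":[-6,-2,4],"spin":0},
  {"offset":[-6,-2,4],"spin":0},
  {"offset":[-6,-2,4],"spin":0},
  {"offset":[-6,-2,4],"spin":0},
  {"offset":[-6,-2,4],"spin":0},
])

```text
time_s: 6.95
eef_pos: [506.2, 149.3, 283.5]
ee_rot: [-0.0, 0.987, 0.158, -0.002]
force: [-0.5, -0.1, 0.2]
grip_width: 0.001
grip_force: 0.0
```

```bash
cat > a.py <<'E'
from w import *
def plane(Q):
    for _ in range(15):
        c=np.polynomial.polynomial.Polynomial
        A=np.c_[Q[:,:2]-[566,170],np.ones(len(Q))];x=np.linalg.lstsq(A,Q[:,2],rcond=None)[0];r=Q[:,2]-A@x
        k=abs(r)<max(1,2*np.median(abs(r)))
        if k.all():break
        Q=Q[k]
    return x,len(Q),np.median(abs(r))
def meas(P,D,I,nm):
    m=cv2.inRange(cv2.cvtColor(I,cv2.COLOR_RGB2HSV),(20,130,60),(35,255,255))
    ok=(D>0)&(np.hypot(P[...,0]-540,P[...,1]-160)<90)
    y=cv2.erode((m>0).astype(np.uint8)*ok,np.ones((5,5)))>0
    y&=(P[...,2]>80)
    t=(D>0)&(abs(P[...,2])<12)&(np.hypot(P[...,0]-560,P[...,1]-170)<300)
    h=np.array([np.cos(.333),np.sin(.333)])
    a,b=plane(P[y]),plane(P[t]);print(nm,'lid',a[0][:2]@h,a[0][2],a[1:],'table',b[0][:2]@h,b[0][2],b[1:])
s,I,D,P=wr('w3');print(s['eef_pos'],s['ee_rot'].round(4));meas(P,D,I,'wrist')
for c in('scene','side'):
    I,D=ctrl.capture(c);K=cal(c);v,u=np.indices(D.shape)
    P=(np.stack([(u-K['cx'])/K['fx']*D,(v-K['cy'])/K['fy']*D,D,np.ones_like(D)],-1)@np.linalg.inv(K['view']).T)[...,:3]
    meas(P,D,I,c)
E
python3 a.py
```

```text
[506.15725228 149.32686131 283.53768071] [-1.000e-04  9.874e-01  1.582e-01 -1.500e-03]
wrist lid 0.007222426250920192 91.69404652011238 (7807, np.float64(0.4010891473109126)) table 0.0006509891497466049 5.957307308722707 (61125, np.float64(0.3992023065018415))
scene lid 0.009893454142565006 91.59900126591104 (418, np.float64(0.44837885910316544)) table 0.0007375532721285465 5.841183692399708 (8695, np.float64(0.4690560337494878))
side lid 0.009601815323163588 93.01425936125992 (781, np.float64(0.42179824007234856)) table 0.0019350907806954662 7.072239264336975 (13952, np.float64(0.4455179672097551))
```

View pics/w3.png

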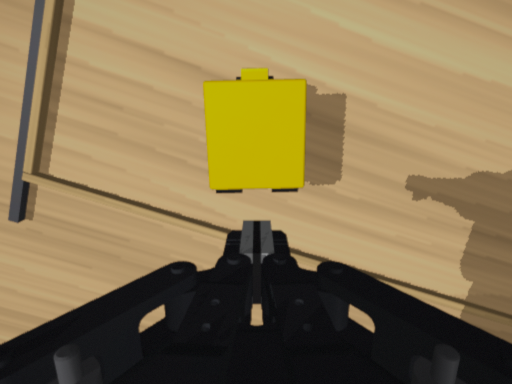

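All three cameras put the lid at about 0.008 rad relative to the table, so the clip has caught (0.05 would mean it hadn't). The wrist view shows the lid flat at (255,135), with the arm clear of it. I'm handing the job in.

```bash
python3 -c "
from rig import ctrl
print(ctrl.finish_job())"
```

```text
the job is handed in; nothing more can be done
None
```

The yellow lid is pressed shut and stays so by itself (about 0.008 rad on all three cameras), the blue lid was left untouched and still open, the arm is clear of everything, and the job is handed in; no verdict came back.

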